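Rinse position of the electrode carriage

ROBOT

A 6-joint arm with a two-finger parallel gripper is mounted at the origin on the work surface. World frame = base frame: x ahead of the robot, y to its left, z up, the work surface at z = 0. Lengths are in m, angles in rad, forces in N, time in s.
With the tool pointing down it reaches from about 0.375 to 0.975 m from the base axis. Payload 3.8 kg.
Tool frame: the origin (TCP) lies midway between the tips of the shut fingers; the grasp point (between the pads) lies 19 mm behind it; z points along the fingers, y is the line along which they close (so a half turn about z gives the same grasp; the last joint's range is limited). The gripper opens to 88 mm and grips with 3 to 60 N. Pads are 18 mm wide; open, the fingers measure 123 mm over their backs; the gripper's body (75 mm by 187 mm) begins 45 mm behind the grasp point.
Start: joints at [1.239, 0.264, 1.604, -0, 1.274, -0.037], TCP at [0.196, 0.646, 0.239] pointing down, gripper open.
Joint ranges: [-2.63, 2.63], [-0.94, 2.18], [0.31, 2.57], [-1.31, 4.45], [0, 2.66], [-2.55, 2.55]. Speed limits (rad/s): [2.57, 2.57, 3.14, 3.14, 3.14, 3.14].

INTERFACE

Orientations are given as a rotation vector (axis times angle).
In Python, from cell import manip, inverse_kinematics, cams, order gives the robot as it stands. Calls block until the motion is done:
- manip.move_pose(position, orientation): joint-space move of the TCP to a pose.
- manip.move_linear(position, rate=0.15, rot=None): straight line of the TCP; rot=None keeps the orientation; rate is the mean speed in m/s.
- manip.set_joints(angles): joint-space move.
- manip.set_gripper(opening, force=None): finger opening in m; force is the grip in N (None keeps the last); returns when the fingers have stopped.
- manip.dwell(seconds).
- inverse_kinematics(position, orientation): joint angles nearest the present ones, or None.
- manip.state(): the state.
- cams.capture(name): name is "scene" or "top" or "wrist"; returns a dict with "image" (384x512x3 uint8, blue, green, red), "z_map" (384x512 float32, m along the optical axis (not along the pixel's ray), 0 where there is no reading), "intrinsics" (3x3 intrinsics, pixels), "position" and "orientation" of the camera in the world; the wrist camera has in their place "T_tool_cam" (4x4, takes a point from camera to tool coordinates, whose origin is the TCP and whose axes are the flange's). Camera axes: x right, y down, z forward; pixel columns grow to the right and rows downward; lengths in m; the calibration is good to about 2 mm. A picture is of the moment at which its call begins: read the wrist's pose just before it.
A pose or a line that the arm cannot do raises manip.IKError and nothing moves.
- order.close_job(): hands the job in; it is judged then, once.
The state is a dict: "clock": time; "joint_pos": joint angles; "joint_velocities": joint speeds; "tau": joint torques, N m; "tool_pos": TCP position; "tcp_rot": TCP orientation; "contact_force": force on the tool from outside, world axes, zero at the start; "moment": the same for the moment, N m; "gripper_width": finger opening in m; "grasp_force": force on a finger pad.
Only numpy, scipy, OpenCV 4.12 (cv2) and the standard library are available. Lean on these libraries where they do the work, as an engineer would, in place of code of your own. Each camera call takes 0.05 s, during which the arm holds its last target. There are 200 camera calls.

TASK

Park the blue pH electrode over the open orange rinse beaker: press the yellow lock tab on top of the black carriage well down and keep it down while you slide the carriage along its rail, until the electrode hangs centred over the beaker's mouth. Then let go, so that the tab springs right up and locks the carriage at that station. Do not shift the beaker or the two capped jars.

Things in the scene. Friction and masses are not known exactly. Their poses are not given: they have to be found in the camera images.
- tray: White fixed tray, 300 x 440 mm, 12 mm thick; origin under its centre at table height, x from the rail towards the beaker row, y along the rail, z up. Aluminium rail along y at x = -85 mm, 400 mm long, 32 mm wide, top 46 mm above the table, end blocks 56 mm high. At x = +85 mm stand the beaker and two capped jars in any order, about 70 mm apart, bases 12 mm above the table.
- tab_top (a point): Centre of the top of the yellow lock tab; axes as the tray's. Tab flat, 44 mm (x) x 50 mm (y, along the rail), about 87 mm above the table when up. Fixed black cheeks, 10 mm thick, stand at both its y ends: 58 mm clear between them, tops 8 mm above the raised tab; open towards -x and +x. A shut gripper fits in from above and drags the carriage by friction on the tab or by pushing a cheek.
- lock_tab (a joint): How far the tab is pressed down, m: 0 up, 0.008 fully down. It begins to move at about 6 N and is fully down at 11 N. Up, its tooth locks the carriage in a notch; the lock is free once the tab is over 3 mm down (keep it at 4 to 8 mm). Let go at a notch it springs right up; let go between notches it stays 3 mm down and does not lock.
- carriage (a joint): Carriage position, m, 0 to 0.26, growing in the tray's +y. Notches: parking at 0.020 (18 mm of play each way), stations at 0.100, 0.170, 0.240 (6 mm play each way). With the tab down the carriage (60 x 80 mm, about 0.5 kg) slides with 1 N or so of drag. A 12 mm steel column stands 91 mm to the +x side of the tab's centre; its arm, top 198 mm above the table, runs on in +x to the electrode.
- electrode_tip (a point): Lower tip of the blue electrode (12 mm thick, 130 mm long, upright), 170 mm from the tab's centre in the tray's +x at the same y; it is carried rigidly by the carriage, 106 mm above the table, so it passes about 29 mm above the beaker's rim.
- beaker: Orange open beaker, 54 mm outside diameter, 65 mm high, wall 2.5 mm, loose; origin at the centre of its underside. It stands at one of the three stations: with the carriage at that station's notch, the electrode tip is within about 4 mm of the beaker's centre line.
- jar_green: Green jar with a white cap, 44 mm diameter, 65 mm high, loose; origin at the centre of its underside. Leave alone.
- jar_yellow: Yellow jar with a white cap, same size as the green one. Leave alone.

How it is judged:
By the outcome, as a careful person would: the job done as asked, in the order asked, and still so for the second after the job is handed in, with the robot touching nothing.
It also fails if it takes over 38 s, if anything falls off the work surface, if the arm or the gripper's body presses on something with over 40 N, if the wrist force passes 120 N, or if a joint passes its speed limit or range.

## Working session

There is one attempt and no reset: what is moved stays moved. The work goes in short steps, each a Python script; the robot and the scene stay as the last script left them, time stands still between calls to the robot, and variables do not carry over. Pictures are saved under pics/ and viewed, at most 10 in all, crops included, and the job is handed in when it is done.

```bash
ls; mkdir -p pics
python3 - <<'E'
from cell import manip,cams
import cv2,pickle,numpy as np
d={}
for n in("scene","top"):
    c=cams.capture(n);d[n]=c;print(n,c["position"],c["orientation"],c["intrinsics"])
    cv2.imwrite(f"pics/{n}0.png",c["image"])
pickle.dump(d,open("c0.pkl","wb"))
print(manip.state())
E
```

```text
pics
scene [0.99052352 0.37120502 0.46148314] [-1.045306   -2.26163633  1.18780024] [[416.91341828   0.         255.8934556 ]
 [  0.         416.91341828 196.37766568]
 [  0.           0.           1.        ]]
top [ 0.51009437 -0.0033682   0.761141  ] [-2.126493    2.17996696 -0.07014506] [[385.40712653   0.         256.516688  ]
 [  0.         385.40712653 194.78315825]
 [  0.           0.           1.        ]]
{'clock': 0.1, 'joint_pos': array([ 1.23911469e+00,  2.64715243e-01,  1.60523955e+00, -2.07485950e-05,
        1.27369895e+00, -3.69243938e-02]), 'joint_velocities': array([-1.50538580e-03, -3.15267480e-03, -2.82140319e-03, -1.17107125e-03,
       -2.53748560e-05, -3.08356276e-04]), 'tau': array([-2.37555823e-04, -5.03623831e+01, -3.58073974e+01,  7.30199832e-02,
        2.32576753e-02, -1.03802756e-04]), 'tool_pos': array([0.19590631, 0.64527119, 0.23748614]), 'tcp_rot': array([-0.461267  , -3.10718142,  0.00318807]), 'contact_force': array([0.36399596, 0.08523389, 0.14705899]), 'moment': array([ 0.01568281,  0.00325861, -0.03676253]), 'grasp_force': 0.0, 'gripper_width': 0.08824821649703844}
```

View pics/top0.png

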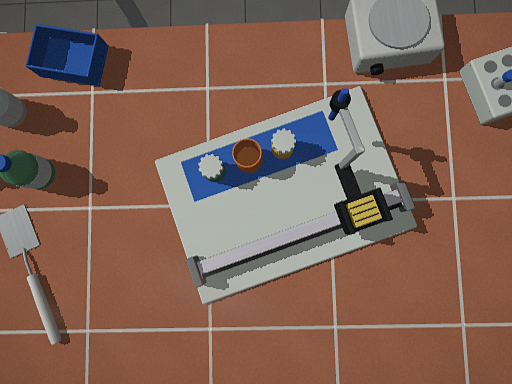

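View pics/scene0.png

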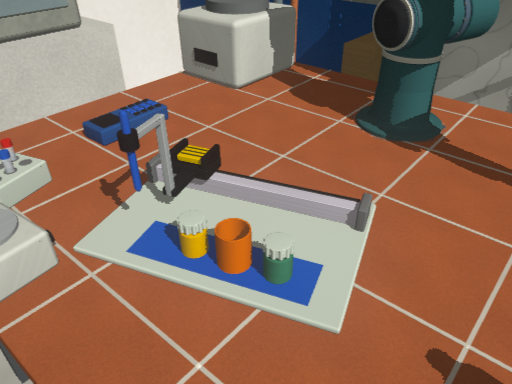

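The top view shows the tab at (364,209), the beaker at (247,154) between the two jars, and the electrode holder at about (340,98). The scene view confirms this order. The beaker is therefore at the middle station, carriage 0.170, and I'll check that numerically.

```bash
cat > h.py <<'E'
import numpy as np,cv2
from scipy.spatial.transform import Rotation as R
def pts(c,uv,z=None):
    """world points from pixels: on the plane z, or by the depth map if z is None"""
    uv=np.atleast_2d(uv).astype(float)
    r=np.c_[uv,np.ones(len(uv))]@np.linalg.inv(c["intrinsics"]).T
    w=r@R.from_rotvec(c["orientation"]).as_matrix().T; p=np.array(c["position"])
    s=(z-p[2])/w[:,2] if z is not None else c["z_map"][uv[:,1].astype(int),uv[:,0].astype(int)]
    return p+w*np.reshape(s,(-1,1))
def mask(c,lo,hi,box):
    m=cv2.inRange(cv2.cvtColor(c["image"],cv2.COLOR_BGR2HSV),lo,hi); u0,v0,u1,v1=box
    k=np.zeros_like(m);k[v0:v1,u0:u1]=m[v0:v1,u0:u1]
    return np.argwhere(k)[:,::-1]
def tab(c,box):
    q=mask(c,(18,110,60),(36,255,255),box)
    (ctr,_,_)=cv2.minAreaRect(q.astype(np.float32)); return ctr,pts(c,q),len(q)
E
python3 - <<'E'
import pickle;from h import *
c=pickle.load(open("c0.pkl","rb"))["top"]
P=pts(c,[(360,87),(417,228),(203,303),(155,160)],.012);print(P.round(4))
print("sides",[np.linalg.norm(P[i]-P[i-1]).round(3) for i in range(4)])
y=(P[2]-P[1]+P[3]-P[0])[:2];y/=np.linalg.norm(y);x=np.array([y[1],-y[0]]);o=P.mean(0)[:2]
print("yaw of y",np.degrees(np.arctan2(y[1],y[0])),"y",y,"x",x,"o",o)
ctr,T,n=tab(c,(330,180,400,240));print("tab",ctr,n,np.median(T,0)); t=pts(c,ctr,.087)[0];print(t)
q=mask(c,(5,150,60),(14,255,255),(228,132,268,176));cc,_=cv2.minEnclosingCircle(q.astype(np.float32));
b=pts(c,cc,.077)[0];print("beaker",cc,b)
e=mask(c,(100,120,40),(130,255,255),(325,84,355,122));print(len(e))
for n,p in(("tab",t),("beaker",b)):print(n,"tray xy",(p[:2]-o)@x,(p[:2]-o)@y)
E
```

```text
[[ 0.7957 -0.1891  0.012 ]
 [ 0.5137 -0.2831  0.012 ]
 [ 0.3806  0.129   0.012 ]
 [ 0.6606  0.2226  0.012 ]]
sides [np.float64(0.433), np.float64(0.297), np.float64(0.433), np.float64(0.295)]
yaw of y 108.03564933817435 y [-0.30960868  0.95086406] x [0.95086406 0.30960868] o [ 0.58767699 -0.03013035]
tab (363.2945251464844, 210.95208740234375) 700 [ 0.54489426 -0.1656005   0.08536498]
[ 0.5449559 -0.1651627  0.087    ]
beaker (242.0, 151.0) [0.65931326 0.04419224 0.077     ]
176
tab tray xy -0.08242912908181657 -0.11517058759974111
beaker tray xy 0.0911272752937052 0.04849146507701027
```

```bash
cat >> h.py <<'E'
Y=np.array([-0.3096,0.9509,0]);X=np.array([0.9509,0.3096,0])
def rot(s): # tool z down, tool y along s*Y
    y=s*Y; z=np.array([0,0,-1.]); return R.from_matrix(np.c_[np.cross(y,z),y,z]).as_rotvec()
E
python3 - <<'E'
from h import *; from cell import manip,inverse_kinematics,cams
t=np.array([.5449,-.1652,0])
for s in(1,-1):
    for d in(0,.15): print(s,d,np.round(inverse_kinematics(t+Y*d+[0,0,.08],rot(s)),2) if inverse_kinematics(t+Y*d+[0,0,.08],rot(s)) is not None else None)
s=min((1,-1),key=lambda s:max(abs(inverse_kinematics(t+Y*d+[0,0,.08],rot(s))[5]) for d in(0,.15)))
manip.set_gripper(0)
manip.move_pose(t+[0,0,.25],rot(s))
st=manip.state();print(s,st["clock"],st["tool_pos"],st["contact_force"],st["gripper_width"])
c=cams.capture("wrist");cv2.imwrite("pics/w1.png",c["image"])
T=c["T_tool_cam"];M=R.from_rotvec(st["tcp_rot"]).as_matrix()
c["position"]=st["tool_pos"]+M@T[:3,3];c["orientation"]=R.from_matrix(M@T[:3,:3]).as_rotvec()
ctr,P,n=tab(c,(0,0,512,384));P=P[P[:,2]>.06];print(ctr,n,np.median(P,0),pts(c,ctr,.087))
E
```

```text
1 0 [-0.34  0.22  1.98 -0.    0.95 -2.22]
1 0.15 [-0.1   0.09  2.12 -0.    0.93 -1.98]
-1 0 [-0.34  0.22  1.98 -0.    0.95  0.92]
-1 0.15 [-0.1   0.09  2.12 -0.    0.93  1.16]
-1 4.4917 [ 0.54516863 -0.16451876  0.24995394] [-0.67879384 -0.19126383  0.36647475] 0.0007985939109195859
(216.5, 179.0) 5268 [ 0.56022818 -0.16332131  0.33873527] [[ 0.52798391 -0.12252846  0.087     ]]
```

View pics/w1.png

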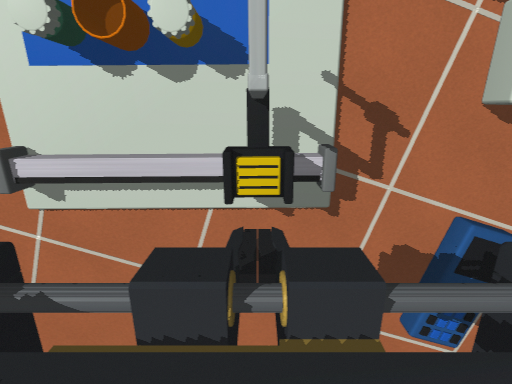

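The wrist view shows the tab centre at about (258.5,175.5), square to the image and in line with the fingers in the rail direction. The beaker mouth is at about (100,10).

```bash
cat >> h.py <<'E'
def wrist():
    from cell import manip,cams
    st=manip.state();c=cams.capture("wrist")
    T=c["T_tool_cam"];M=R.from_rotvec(st["tcp_rot"]).as_matrix()
    c["position"]=st["tool_pos"]+M@T[:3,3];c["orientation"]=R.from_matrix(M@T[:3,:3]).as_rotvec()
    return c
E
python3 - <<'E'
from h import *; from cell import manip
c=wrist()
t=pts(c,(258.5,175.5),.087)[0];b=pts(c,(100,11),.077)[0]
dep=pts(c,[(245,175),(270,175),(258,165),(258,186)]);print("tab",t,dep[:,2],"beaker",b,"dy",(b-t)@Y,"dx",(b-t)@X)
if np.linalg.norm(t[:2]-[.5449,-.1652])<.01:
    p=np.r_[(t[:2]+[.5449,-.1652])/2,.105]
    manip.move_linear(p,rate=.12); f0=manip.state()["contact_force"][2]
    p[2]=.092;manip.move_linear(p,rate=.06)
    for k in range(25):
        s=manip.state();f=s["contact_force"][2]-f0;print(round(s["tool_pos"][2],4),round(f,1),end="; ")
        if f>9: break
        p[2]-=.002 if f<3 else .001; manip.move_linear(p,rate=.02)
    s=manip.state();print(s["clock"],s["tool_pos"],s["contact_force"],p,f0)
E
```

```text
tab [ 0.54654559 -0.16637358  0.087     ] [0.08620284 0.08753779 0.08907416 0.08628344] beaker [0.65450939 0.03433821 0.077     ] dy 0.1574312457510118 dx 0.16480314680616734
0.0913 -1.0; 0.0899 -0.5; 0.0879 -1.1; 0.0869 5.5; 0.0861 5.7; 0.0852 5.7; 0.0843 6.2; 0.0834 7.3; 0.0826 8.1; 0.0817 8.1; 0.0808 9.2; 8.8167 [ 0.54635596 -0.1664043   0.08078559] [-3.48242171 -0.93053753  9.83032695] [ 0.54572279 -0.16578679  0.079     ] 0.6113784036707381
```

Run:
```python
from h import *; from cell import manip,cams
p0=np.array([.54572,-.16579,.079])
for d in(.02,.08,.15):
    manip.move_linear(p0+Y*d,rate=.05); s=manip.state()
    print(d,s["clock"],s["tool_pos"],(s["tool_pos"]-p0)@Y,s["contact_force"].round(1))
c=wrist();cv2.imwrite("pics/w2.png",cv2.resize(c["image"],None,fx=1.5,fy=1.5))
import pickle;pickle.dump(c,open("w2.pkl","wb"))
```

```text
0.02 9.3667 [ 0.53987868 -0.14709282  0.08071426] 0.01958762087094595 [-3.4 -0.7  9. ]
0.08 10.7167 [ 0.52091716 -0.09025377  0.08043454] 0.07950636042796147 [-5.8 -2.   9.3]
0.15 12.2667 [ 0.49868705 -0.02363384  0.08007634] 0.14973768856313796 [-6.  -0.5 10.3]
```

View pics/w2.png

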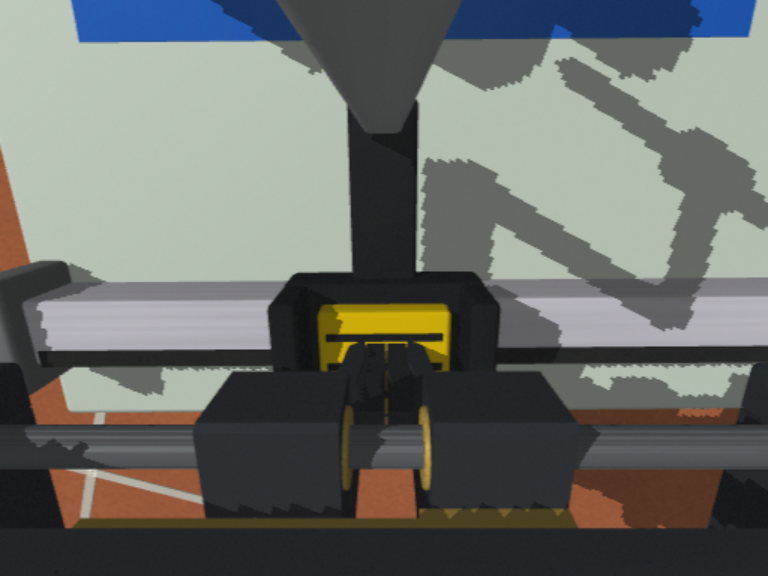

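The carriage has moved with the finger, which is still centred on the tab. Next I'll check the electrode against the beaker from the fixed cameras.

Run:
```python
from h import *; from cell import manip,cams
import pickle
d={n:cams.capture(n) for n in("scene","top")};pickle.dump(d,open("c2.pkl","wb"))
a=cv2.resize(d["scene"]["image"][120:290,130:330],None,fx=4,fy=4)[:600]
b=cv2.resize(d["top"]["image"][90:240,180:320],None,fx=4,fy=4)
a=cv2.resize(d["scene"]["image"][100:300,150:320],None,fx=2.35,fy=3*.7833)
b=cv2.resize(d["top"]["image"][100:220,190:290],None,fx=3.9,fy=3.9)
print(a.shape,b.shape)
b=cv2.copyMakeBorder(b,0,a.shape[0]-b.shape[0],0,0,cv2.BORDER_CONSTANT) if b.shape[0]<a.shape[0] else b[:a.shape[0]]
cv2.imwrite("pics/m.png",np.hstack([a,b]))
```

```text
(470, 400, 3) (468, 390, 3)
```

View pics/m.png

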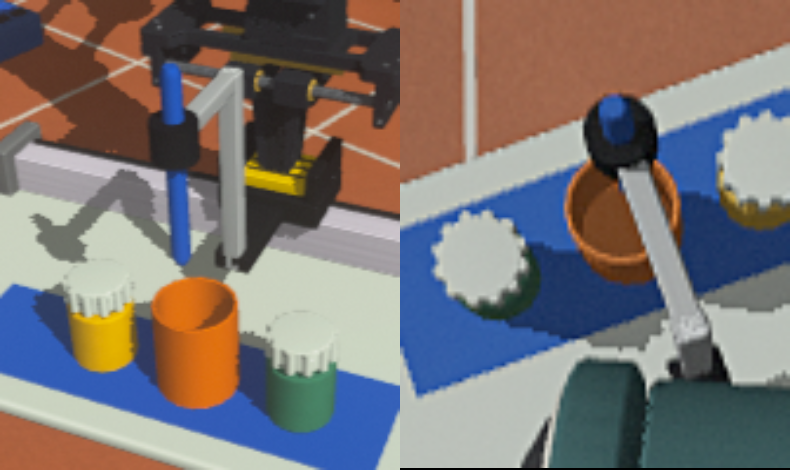

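Run:
```python
from h import *; import pickle
d=pickle.load(open("c2.pkl","rb"))
S,T=d["scene"],d["top"]
e1=pts(S,(227.4,211.0),.106)[0];b1=pts(S,(233.2,230.4),.077)[0]
e2=pts(T,(244.6,126.4),.236)[0];b2=pts(T,(247.2,153.1),.077)[0]
print(e1,b1,(e1-b1)@Y,(e1-b1)@X);print(e2,b2,(e2-b2)@Y,(e2-b2)@X)
```

```text
[0.65869948 0.02837453 0.106     ] [0.66003162 0.03934165 0.077     ] -0.010016209756521607 -0.004662151817707117
[0.65943987 0.02882864 0.236     ] [0.65516792 0.03485919 0.077     ] -0.007057040176885813 0.002195142587004884
```

Both views put the electrode about 8 mm short in +y, so I'll move on 8 mm and release.

Run:
```python
from h import *; from cell import manip,cams
import pickle
p0=np.array([.54572,-.16579,.079])
p=p0+Y*.158
manip.move_linear(p,rate=.03); s=manip.state();print((s["tool_pos"]-p0)@Y,s["contact_force"].round(1))
p[2]=.081;manip.move_linear(p,rate=.02);p[2]=.13; manip.move_linear(p,rate=.08)
p[2]=.25; manip.move_linear(p,rate=.15);s=manip.state();print(s["clock"],s["tool_pos"])
w=wrist();S=cams.capture("scene");T=cams.capture("top");pickle.dump((w,S,T),open("c3.pkl","wb"))
a=cv2.resize(S["image"][100:300,150:320],None,fx=2.35,fy=2.35)
b=cv2.resize(w["image"][0:240,130:330],None,fx=1.95,fy=1.95)
print(b.shape)
b=cv2.copyMakeBorder(b,0,a.shape[0]-b.shape[0],0,0,cv2.BORDER_CONSTANT)
cv2.imwrite("pics/m3.png",np.hstack([a,b]))
P=pts(w,mask(w,(18,110,60),(36,255,255),(180,140,330,215)));P=P[(P[:,2]>.07)&(P[:,2]<.1)];print("tab z",len(P),np.median(P,0))
```

```text
0.1580582005745591 [-5.6 -1.9 10. ]
14.8 [ 0.49602377 -0.01549148  0.24873817]
(468, 390, 3)
tab z 1501 [ 0.49664941 -0.01620203  0.08641787]
```

View pics/m3.png

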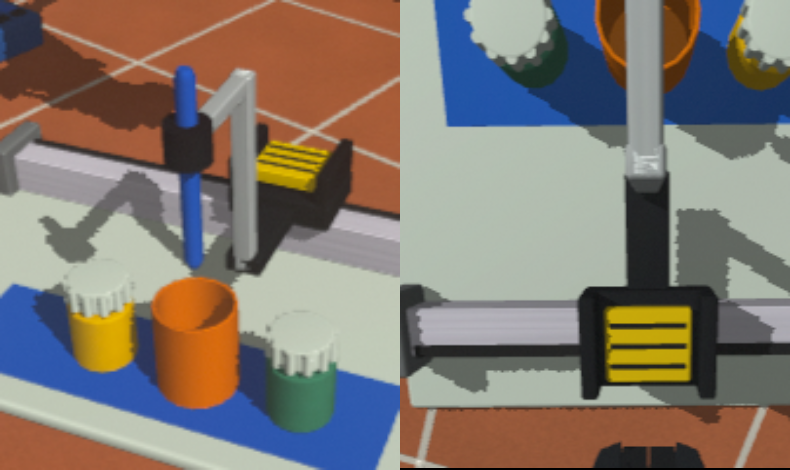

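Run:
```python
from h import *; import pickle
w,S,T=pickle.load(open("c3.pkl","rb")); T0=pickle.load(open("c0.pkl","rb"))
e1=pts(S,(150+194/2.35,100+265/2.35),.106)[0];b1=pts(S,(233.2,230.4),.077)[0];print((e1-b1)@Y,(e1-b1)@X)
# tab height relative to the cheek tops, by plane-free statistics: scene cam before/after, wrist now
def tabz(c,box):
    P=pts(c,mask(c,(22,130,60),(34,255,255),box));P=P[(P[:,2]>.06)&(P[:,2]<.105)];return len(P),np.median(P[:,2]),P[:,2].mean()
print("scene",tabz(T0["scene"],(165,140,225,172)),tabz(S,(250,150,300,190)))
print("top",tabz(T0["top"],(330,180,400,240)))
# wrist: tab vs cheek tops (black, z .09-.105) 
u,v=np.meshgrid(np.arange(222,302),np.arange(140,206));P=pts(w,np.c_[u.ravel(),v.ravel()]).reshape(u.shape+(3,))
print(np.round(np.median(P[15:45,:,2],0)[::2]*1e3,1))
```

```text
-0.0014270821545290194 -0.003630826273090247
scene (396, np.float64(0.08652213640576378), np.float64(0.08542497464721102)) (477, np.float64(0.08667353467101158), np.float64(0.08550179962888145))
top (694, np.float64(0.08535835213029863), np.float64(0.08480392176978377))
[94.2 95.  95.2 95.  94.4 78.4 69.9 85.8 86.5 86.5 86.2 86.3 86.5 86.4
 86.6 86.4 86.4 86.3 86.6 86.3 86.3 86.7 86.5 86.6 86.5 86.6 86.6 86.6
 86.4 70.  70.3 93.1 94.9 94.7 94.9 94.6 45.9 45.6 46.1 45.6]
```

The tab is fully up: it sits 8 mm below the cheek tops and at the same height as at the start. The tip is within about 2 mm of the beaker's centre along the rail, and the gripper is clear.

```bash
python3 -c "
from cell import order;print(order.close_job())"
```

```text
the job is handed in; nothing more can be done
None
```

The job is handed in: the carriage is at the middle station with the tab fully up, so it should be locked there, and the electrode hangs about 1–2 mm from the beaker's centre along the rail (within about 4 mm across it). The beaker and jars look unmoved, and the last clock reading was 14.8 s of the 38 s allowed.

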